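# Close the labeller on a jar and start it at the touch-free eye

## Task

A jar lies on the rollers of the benchtop labeller: with the fingertips, push the raised press arm all the way down to its stop so that its roller presses on the jar. Only then start the machine by pointing at the round touch-free start eye on the control box: hold the fingertips close above it for two seconds without touching the box, then take the hand well away. Pinch and lift nothing, leave the jar on its rollers and everything else where it stands.

Things in the scene. Friction and masses are not known exactly. Their poses are not given: they have to be found in the camera images.
- press_arm (a joint): Angle (rad) of the labeller's press arm: 0 = fully down on its stop, positive = raised; starts at 0.35 to 0.55. Two white side plates 180 mm apart, a flat black hand plate across their free ends and a rubber press roller between them. The stiff hinge stays at any angle; about 2 to 6 N at the hand plate moves it down (most near the bottom, where the roller's spring is pressed).
- press_arm_plate (a point): Centre of the top face of the flat black hand plate at the press arm's free end, to be pushed down from above: 174 mm along the point's x (level), 36 mm along y, 10 mm thick. At arm angle 0 this point lies 235 mm out (labeller's +y) from the hinge axis and 55 mm above it, 220 mm above the table. It swings about the hinge, outward by 35 to 65 mm on its way down.
- press_arm_hinge (a point): Point on the hinge axis of the press arm, midway between the side plates, 165 mm above the table, fixed to the labeller. Its x axis is the hinge axis (level; turning by + about it raises the arm), its y axis points level from the hinge towards the rollers and the hand plate, z is up.
- labeller: Stainless labeller for round jars, fixed. Origin under it at table height; body 220 mm along its x, from y = -150 to +175 mm, 128 mm high. A clear-sided label reel 230 mm across stands up at its -y end, centre 272 mm from the origin and 243 mm high (top at 358 mm). At the +y end two rubber rollers along x, axes at y = 90 and 140 mm, carry the jar.
- press_roller: The rubber press roller in the press arm, 30 mm in diameter, 150 mm long; origin in its middle, axis along x. It is sprung in slots (14 mm travel along the arm's z): it meets the jar at an arm angle of about 0.05 and presses it with about 3 N when the arm is fully down.
- jar: Amber glass jar with black lid lying on the two rollers under the press arm, 50 mm in diameter, 110 mm long. Origin at the middle of its axis, x axis along the jar (to the lid), level, 172 mm above the table. Loose; to be left there.
- control_box: Grey control box 180 mm (x) by 80 mm (y), top face 62 mm above the table, standing on the +y side of the labeller; origin under its centre. On its top, at x = -45 mm, the start eye: a flat round dark lens in a steel ring 46 mm across; at x = +48 mm the mushroom-shaped stop button 40 mm across, its top at 92 mm. Place and yaw vary.
- start_eye (a point): Centre of the lens of the touch-free start eye, 68.5 mm above the table; z axis up. It sees fingertips held over the lens (within about 25 mm sideways), up to about 50 mm above it, and starts the machine when they stay there for 1.5 s or more.
- jar_b: Bystander: closed jar standing upright, 50 mm across, 110 mm tall; origin under its centre.
- jar_c: Bystander: another such standing jar.
- jar_d: Bystander: another such standing jar, just beyond the stop-button end of the control box.
- open_jar: Bystander: standing jar without a lid, 50 mm across, 94 mm tall; origin under its centre.
- lid: Bystander: loose black jar lid lying flat, 47 mm across, 18 mm high; origin under its centre.
- core: Bystander: empty cardboard label core standing on end, 76 mm across, 50 mm high; origin under its centre.
Not all that is in view belongs to the job. What is shaped like the jar but turquoise or yellow is not meant.

How it is judged:
On the way, in this order (a step that is already met when the one before it is completed fails the run):
1. the press arm is down and its roller presses on the jar (value of joint press_arm below 0.03 rad and contact force between press_roller and jar above 0.4 N), for 0.2 s.
2. with the arm down, the fingertips point at the start eye from close above and dwell there (all of step 1 and horizontal distance between the grasp point and start_eye below 0.025 m and z of the grasp point in the frame of start_eye between 0 and 0.075 m), for 1.5 s.
At the end, for the whole second after the job is handed in: The press arm is down (angle under 0.03 rad) and at rest with its roller pressing on the jar (over 0.4 N), the jar lies still within 20 mm of where it was, and the tool point is more than 100 mm away from the start eye (all of step 1 and distance of jar from where it was at the start of the episode below 0.02 m and velocity of joint press_arm below 0.02 rad/s and linear speed of jar below 0.02 m/s and distance between the grasp point and start_eye above 0.1 m); the robot touches nothing.
It fails at once if the control box is touched (contact force between any of the fingers, the arm and control_box above 0.3 N).
It fails at once if the fingertips come over the start eye (within 30 mm sideways, 50 mm above) while the press arm is still raised (horizontal distance between the grasp point and start_eye below 0.03 m and z of the grasp point in the frame of start_eye between 0 and 0.075 m and value of joint press_arm above 0.06 rad).
It fails at once if the jar is gripped or shoved by the fingers (over 8 N), or lifted or shifted by more than 25 mm (contact force between the fingers and jar above 8 N or distance of jar from where it was at the start of the episode above 0.025 m).
It fails at once if the hand plate is taken between the fingers instead of being pushed from above (the tool point reaches the level of the plate, at it, with the fingers touching the machine) (contact force between the fingers and labeller above 2 N and distance between the grasp point and press_arm_plate below 0.09 m and y of the grasp point in the frame of press_arm_plate between -0.03 and 0.03 m and z of the grasp point in the frame of press_arm_plate between -0.05 and 0.007 m).
It fails at once if a bystander is moved by more than 25 mm (distance of any of jar_b, jar_c, jar_d, open_jar, lid, core from where it was at the start of the episode above 0.025 m).
It also fails if it takes over 48 s, if anything falls off the work surface, if the arm or the gripper's body presses on something with over 40 N, if the wrist force passes 120 N, or if a joint passes its speed limit or range.

## Robot

A 6-joint arm with a two-finger parallel gripper is mounted at the origin on the work surface. World frame = base frame: x ahead of the robot, y to its left, z up, the work surface at z = 0. Lengths are in m, angles in rad, forces in N, time in s.
With the tool pointing down it reaches from about 0.275 to 1 m from the base axis. Payload 8.4 kg.
Tool frame: the origin (TCP) lies between the finger pads, 19 mm behind the fingertips; this is the grasp point; z points along the fingers, y is the line along which they close (so a half turn about z gives the same grasp; the last joint's range is limited). The gripper opens to 85 mm and grips with 20 to 120 N. Pads are 22 mm wide; open, the fingers measure 114 mm over their backs; the gripper's body (76 mm by 85 mm) begins 54 mm behind the grasp point. The pads swing forward as they close: fully open they stand 13 mm farther back than shut.
Start: joints at [1.248, 0.353, 1.633, -0, 1.155, -0.002], TCP at [0.197, 0.593, 0.25] pointing down, gripper open.
Joint ranges: [-2.63, 2.63], [-0.92, 2.1], [0.06, 2.66], [-1.3, 4.44], [0, 2.69], [-3.02, 3.02]. Speed limits (rad/s): [2.22, 2.22, 2.79, 3.14, 3.14, 3.14].

## Interface

Orientations are given as a unit quaternion [x, y, z, w].
In Python, from workcell import bot, hand, kinematics, get_obs, vision, hand_in gives the robot as it stands. The module is installed in compiled form; this text tells all that it offers. Calls block until the motion is done:
- bot.reach(position, orientation): joint-space move of the TCP to a pose.
- bot.servo_line(position, ori=None, velocity=0.15): straight line of the TCP; ori=None keeps the orientation; velocity is the mean speed in m/s.
- bot.goto_joints(angles): joint-space move.
- hand.move_gripper(opening, strength=None): finger opening in m; strength is the grip in N (None keeps the last); returns when the fingers have stopped.
- bot.dwell(seconds).
- kinematics.solve_ik(position, orientation): joint angles nearest the present ones, or None.
- get_obs(): the state.
- vision.read_camera(name): name is "scene" or "top"; returns a dict with "frame" (384x512x3 uint8, red, green, blue), "intrinsics" (3x3 intrinsics, pixels), "view" (4x4, takes a point from world to camera coordinates). Camera axes: x right, y down, z forward; pixel columns grow to the right and rows downward; lengths in m; the calibration is good to about 2 mm. A picture is of the moment at which its call begins. There is no depth.
A pose or a line that the arm cannot do raises bot.IKError and nothing moves.
- hand_in(): hands the job in; it is judged then, once.
The state is a dict: "time_s": time; "joint_pos": joint angles; "joint_vel": joint speeds; "joint_efforts": joint torques, N m; "position": TCP position; "orientation": TCP orientation; "wrist_force": force on the tool from outside, world axes, zero at the start; "ft_torque": the same for the moment, N m; "gripper_width": finger opening in m; "grip_force": force on a finger pad.
Only numpy, scipy, OpenCV 4.12 (cv2) and the standard library are available. Lean on these libraries where they do the work, as an engineer would, in place of code of your own. Each camera call takes 0.05 s, during which the arm holds its last target. There are 200 camera calls.

## Working session

There is one attempt and no reset: what is moved stays moved. The work goes in short steps, each a Python script; the robot and the scene stay as the last script left them, time stands still between calls to the robot, and variables do not carry over. Pictures are saved under pics/ and viewed, at most 10 in all, crops included, and the job is handed in when it is done.

```bash
mkdir -p pics; python3 - <<'E'
from workcell import vision,get_obs
import cv2,numpy as np
for n in ("scene","top"):
    d=vision.read_camera(n); cv2.imwrite(f"pics/{n}0.png",cv2.resize(d["frame"][:,:,::-1],None,fx=1.5,fy=1.5,interpolation=cv2.INTER_CUBIC))
    cv2.imwrite(f"{n}_raw.png",d["frame"][:,:,::-1]); np.savez(n+".npz",K=d["intrinsics"],V=d["view"])
    print(n,d["intrinsics"].round(1).tolist(),d["view"].round(3).tolist())
o=get_obs();print(o["time_s"],o["position"],o["orientation"])
E
```

```text
scene [[469.1, 0.0, 252.1], [0.0, 469.1, 187.8], [0.0, 0.0, 1.0]] [[-0.808, 0.59, -0.008, 0.463], [0.421, 0.567, -0.708, -0.188], [-0.413, -0.575, -0.706, 1.727], [0.0, 0.0, 0.0, 1.0]]
top [[378.2, 0.0, 254.8], [0.0, 378.2, 189.8], [0.0, 0.0, 1.0]] [[-0.008, -1.0, -0.003, 0.071], [-0.99, 0.008, -0.138, 0.629], [0.138, 0.002, -0.99, 1.195], [0.0, 0.0, 0.0, 1.0]]
0.1 [0.1969164  0.59272797 0.2493331 ] [ 1.59699664e-01  9.87165441e-01 -6.29073807e-04 -1.20673434e-04]
```

View pics/scene0.png

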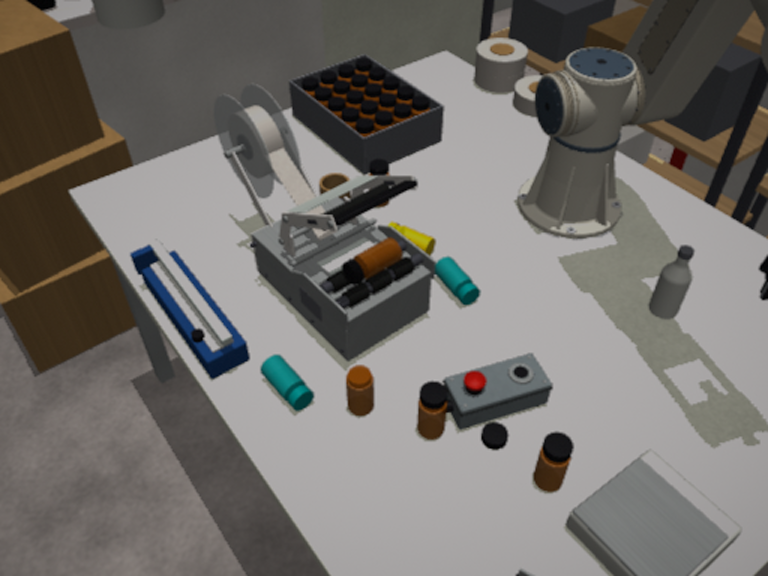

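View pics/top0.png

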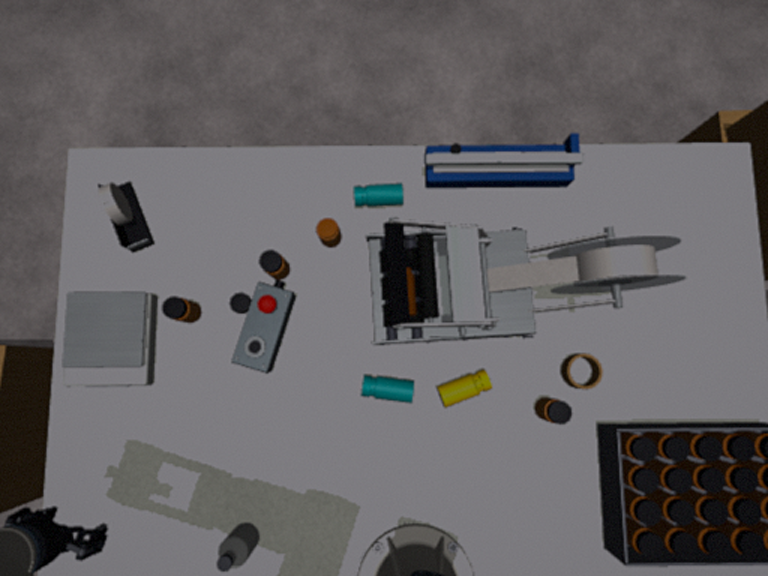

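The scene picture shows the start eye at (521,373), the red stop button at (475,381), the raised hand plate from (333,218) to (415,182), and the amber jar under it at about (375,260). In the top picture the eye is at (255,346), the button at (268,304), and the plate is the black bar at about (394,273).

Things that could be mistaken for the targets:
- **Start eye:** the stop button (475,381) and the loose lid (494,435). I choose the ringed dark disc (521,373).
- **Hand plate:** the black rollers (380,285). I choose the bar raised between the side plates.

I'll check both with close crops.

```bash
python3 - <<'E'
import cv2,numpy as np
s=cv2.imread("scene_raw.png");t=cv2.imread("top_raw.png")
a=cv2.resize(s[105:275,160:375],None,fx=3.5,fy=3.5,interpolation=cv2.INTER_CUBIC)
b=cv2.resize(t[135:260,145:365],None,fx=3.6,fy=3.6,interpolation=cv2.INTER_CUBIC)
b=cv2.convertScaleAbs(b,alpha=1.5,beta=20)
cv2.imwrite("pics/c1.png",a);cv2.imwrite("pics/c2.png",b);print(a.shape,b.shape)
E
```

```text
(595, 752, 3) (450, 792, 3)
```

View pics/c1.png

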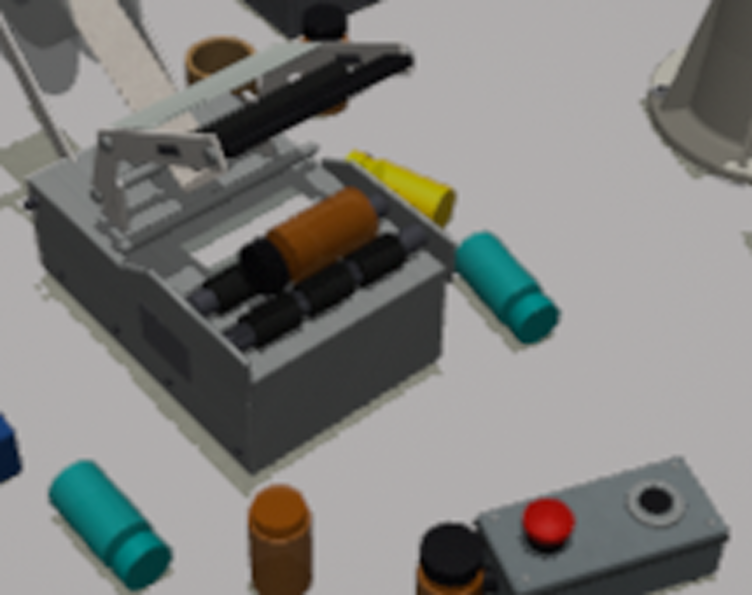

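View pics/c2.png

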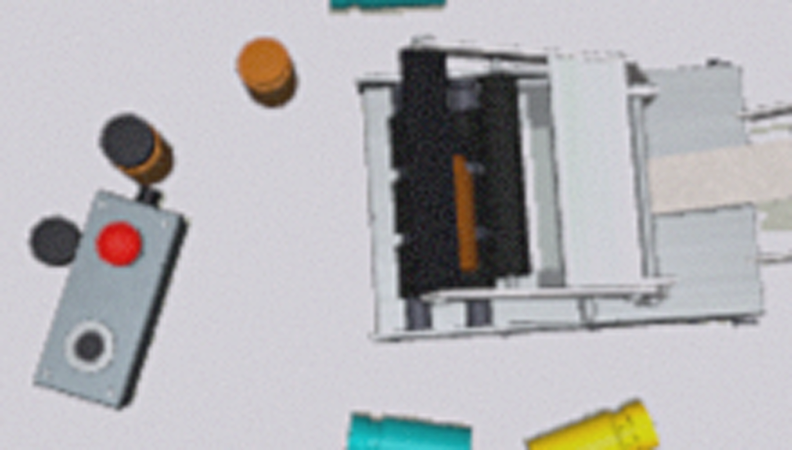

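The crops confirm the choice. The eye is the ringed lens at (656,502) in the scene crop and (90,347) in the top crop. The plate is the black bar at (402..445, 50..297) in the top crop and from (212,142) to (405,62) in the scene crop. The amber jar lies beneath it. Next I fit the poses.

```bash
cat >fit.py <<'E'
import numpy as np
from scipy.optimize import least_squares
C={n:np.load(n+".npz") for n in("scene","top")}
def proj(n,P):
    c=C[n];q=c["V"][:3,:3]@P+c["V"][:3,3];q=c["K"]@q;return q[:2]/q[2]
def raw(n,p):
    f,o=((3.5,(160,105)),(3.6,(145,135)))[n=="top"]
    return (np.array(p)+.5)/f-.5+o
def tri(obs,z=None):
    r=least_squares(lambda P:np.concatenate([proj(n,P)-raw(n,p) for n,p in obs]),[.3,.2,.1]);return r.x,r.fun
print("eye",*[a.round(4) for a in tri([("scene",(656,502)),("top",(90,347))])])
print("stop",*[a.round(4) for a in tri([("scene",(548,521)),("top",(119,243))])])
def W(q,p):
    c,s=np.cos(q[2]),np.sin(q[2]);return np.array([q[0]+c*p[0]-s*p[1],q[1]+s*p[0]+c*p[1],p[2]])
def plate(q,x,y,z=.055):
    h,t=q[3:5];c,s=np.cos(t),np.sin(t);return W(q,(x,h+y*c-z*s,.165+y*s+z*c))
body=[("scene",(252,470),(.11,.175,0)),("scene",(440,368),(-.11,.175,0)),("scene",(45,275),(.11,-.15,0)),
 ("top",(762,318),(-.11,-.15,.128)),("top",(740,64),(.11,-.15,.128))]
pl=[("top",(402,50),.087,.253),("top",(400,297),-.087,.253),("top",(445,52),.087,.217),("scene",(212,142),.087,.235),("scene",(405,62),-.087,.235)]
f=lambda q:np.concatenate([proj(n,W(q,P))-raw(n,p) for n,p,P in body]+[proj(n,plate(q,x,y))-raw(n,p) for n,p,x,y in pl])
r=least_squares(f,[.4,-.1,0,-.05,.45],loss="soft_l1")
q=r.x;print("q",q.round(4));print(f(q).reshape(-1,2).round(1).tolist())
print("plate",plate(q,0,.235).round(4),"down",plate([*q[:4],0],0,.235).round(4),"hinge",W(q,(0,q[3],.165)).round(4))
for n,P in(("scene",W(q,(0,.115,.172))),("top",W(q,(0,.115,.172)))):
    u=proj(n,P);print("jar",n,(u-raw(n,(0,0)))*(3.5,3.6)[n=="top"])
E
python3 fit.py
```

```text
eye [0.4974 0.3367 0.0677] [ 0.0065 -0.      0.0052 -0.0053]
stop [0.5873 0.3095 0.085 ] [ 0.0154  0.0006  0.0126 -0.0132]
q [ 0.615  -0.0867  0.0404 -0.0478  0.5148]
[[-0.8, 5.7], [1.8, 0.1], [0.0, 1.0], [0.9, 1.3], [0.9, 0.5], [-0.4, -0.6], [3.6, -0.4], [-0.2, -0.0], [2.1, 2.5], [-0.4, -1.1]]
plate [0.6098 0.0429 0.3286] down [0.6075 0.1004 0.22  ] hinge [ 0.617  -0.1344  0.165 ]
jar scene [305.44193832 245.92933447]
jar top [442.99943617 200.52381679]
```

The eye agrees with what is known: z is 0.0677 (should be 0.0685) and the eye-to-stop distance is 94 mm (should be 93). The plate's near corner in the top view is doubtful, so I refit without it and check with an overlay.

```bash
python3 - <<'E'
s=open('fit.py').read()
s=s.replace('("scene",(252,470),(.11,.175,0)),','').replace('("top",(400,297),-.087,.253),','')
open('fit.py','w').write(s)
E
cat >ov.py <<'E'
from fit import *
import cv2
T=[]
for n,box,f in(("scene",(165,105,120,115),3.3),("top",(240,140,120,95),3.3)):
    im=cv2.imread(n+"_raw.png");x,y,w,h=box
    a=cv2.convertScaleAbs(cv2.resize(im[y:y+h,x:x+w],None,fx=f,fy=f,interpolation=cv2.INTER_CUBIC),alpha=1.6,beta=30)
    def L(Ps,col):
        pts=[((proj(n,P)+.5-(x,y))*f).round().astype(int) for P in Ps]
        cv2.polylines(a,[np.array(pts)],True,col,1)
    L([plate(q,*c) for c in((.087,.217),(.087,.253),(-.087,.253),(-.087,.217))],(0,255,0))
    L([W(q,c) for c in((.11,-.15,.128),(.11,.175,.128),(-.11,.175,.128),(-.11,-.15,.128))],(0,0,255))
    L([W(q,(.11,.175,0)),W(q,(-.11,.175,0))],(255,0,0))
    L([W(q,(.055,.115,.172)),W(q,(-.055,.115,.172))],(255,255,0))
    T.append(a)
h=max(a.shape[0] for a in T)
cv2.imwrite("pics/ov.png",np.hstack([cv2.copyMakeBorder(a,0,h-a.shape[0],0,0,cv2.BORDER_CONSTANT) for a in T]))
E
python3 ov.py
```

```text
eye [0.4974 0.3367 0.0677] [ 0.0065 -0.      0.0052 -0.0053]
stop [0.5873 0.3095 0.085 ] [ 0.0154  0.0006  0.0126 -0.0132]
q [ 0.6159 -0.0861  0.0414 -0.05    0.5119]
[[1.7, 0.3], [-0.1, 1.3], [0.7, 0.9], [0.6, 0.1], [-0.0, -0.8], [0.2, -0.3], [1.6, 2.5], [-0.9, -1.0]]
plate [0.6106 0.0418 0.3281] down [0.6083 0.0988 0.22  ] hinge [ 0.618 -0.136  0.165]
jar scene [305.07997058 246.74540405]
jar top [442.23729753 199.55544363]
```

View pics/ov.png

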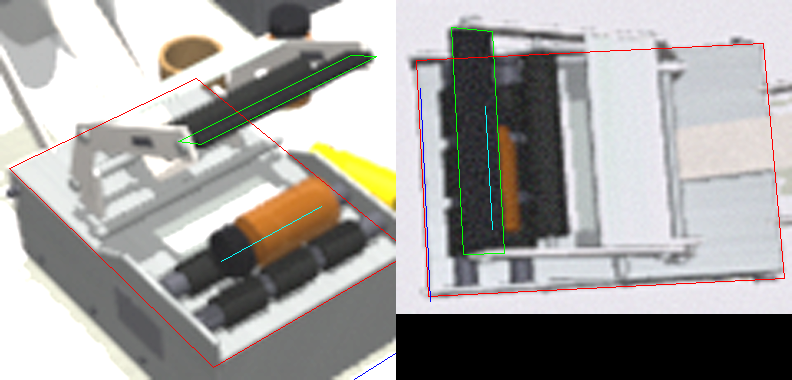

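The overlay matches. The plate (green) lies on the black bar in the top view, at (452..505, 28..254), and within a few mm in the scene view. The body outline fits too. I close the fingers, go above the plate and follow its arc down while watching the force.

```bash
cat >push.py <<'E'
from fit import *
from workcell import bot,hand,get_obs,kinematics
def ori(psi):
    a=(np.pi/2+psi)/2;return [np.cos(a),np.sin(a),0,0]
def tcp(t,dz=0):
    P=plate([*q[:4],t],0,.235);P[2]+=.019+.011*np.tan(max(t,0))+dz;return P
hand.move_gripper(0,20)
p=get_obs()["position"];bot.servo_line([p[0],p[1],.40],velocity=.25)
O=ori(q[2]);P=tcp(.51,.05);bot.reach(P,O)
o=get_obs();print(o["time_s"],o["position"].round(4),o["wrist_force"].round(2),o["gripper_width"])
for t in np.arange(.56,-.001,-.04):
    bot.servo_line(tcp(t),velocity=.06)
    o=get_obs();F=o["wrist_force"];print(round(t,2),round(o["time_s"],2),o["position"].round(4),F.round(1))
    if np.linalg.norm(F)>15:break
E
python3 push.py|tail -n +8
```

```text
4.0667 [0.6106 0.0429 0.4029] [-0.34  1.19 -0.62] -0.00026264635864257934
0.56 4.91 [0.6112 0.0337 0.3626] [-0.3  1.2  0. ]
0.52 5.22 [0.6105 0.0408 0.3545] [ 0.2 -0.3  0.1]
0.48 5.54 [0.6102 0.0472 0.3465] [ 0.7 -0.   1. ]
0.44 5.86 [0.61   0.0533 0.3385] [0.5 0.6 0.6]
0.4 6.17 [0.6097 0.0591 0.3303] [ 0.5 -0.2 -0.9]
0.36 6.49 [0.6095 0.0646 0.3218] [-0.8 -0.2 -0.8]
0.32 6.81 [0.6092 0.0698 0.3132] [ 0.6  0.7 -0. ]
0.28 7.12 [0.609  0.0746 0.3044] [0.3 0.2 0.1]
0.24 7.44 [0.6088 0.0791 0.2954] [ 0.3  0.1 -0.4]
0.2 7.76 [0.6086 0.0833 0.2862] [-0.3 -1.7  0.8]
0.16 8.07 [0.6085 0.0871 0.2769] [-0.3 -0.3 -0.2]
0.12 8.39 [0.6083 0.0906 0.2675] [-0.3 -0.4 -0.5]
0.08 8.71 [0.6082 0.0937 0.2579] [0.4 1.4 0.2]
0.04 9.03 [0.6081 0.0964 0.2483] [ 0.2 -0.5  0.1]
-0.0 9.34 [0.6085 0.0989 0.2388] [1.4 0.9 1.3]
```

No clear contact force showed up, so I look before doing anything else.

```bash
python3 - <<'E'
from workcell import vision
import cv2,numpy as np
T=[]
for n,(x,y,w,h) in(("scene",(160,60,125,165)),("top",(225,130,125,110))):
    im=vision.read_camera(n)["frame"][:,:,::-1];cv2.imwrite(n+"1_raw.png",im)
    a=cv2.convertScaleAbs(cv2.resize(im[y:y+h,x:x+w],None,fx=3.2,fy=3.2,interpolation=cv2.INTER_CUBIC),alpha=1.5,beta=25)
    T.append(cv2.copyMakeBorder(a,0,528-a.shape[0],0,0,cv2.BORDER_CONSTANT))
cv2.imwrite("pics/after.png",np.hstack(T))
E
```

```text
(no output)
```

View pics/after.png

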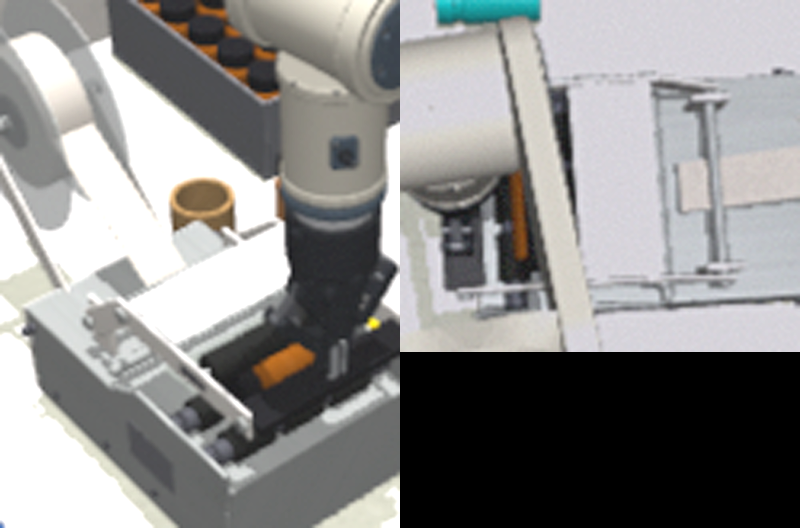

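The press arm has followed the fingertips almost all the way down: the tips stand on the plate at about (337,370), with the roller over the amber jar. I press on in 1 mm steps until the stop answers.

```bash
cat > press.py <<'E'
from workcell import bot,get_obs
import numpy as np
P=np.array([.6083,.0989,.239])
for i in range(14):
    P[2]-=.001;bot.servo_line(P,velocity=.02);bot.dwell(.1)
    f=np.mean([get_obs()["wrist_force"]for _ in range(5)],0);o=get_obs();print(round(o["time_s"],2),o["position"].round(4),f.round(1),o["joint_efforts"].round(1)[1:3])
    if f[2]>14:break
bot.dwell(.4);o=get_obs();print(o["position"].round(4),o["wrist_force"].round(1))
E
python3 press.py
```

```text
9.79 [0.6085 0.0989 0.2387] [-0.9 -0.6  7.8] [-54.9 -31.2]
10.14 [0.6085 0.0989 0.2387] [-5.1 -2.  14.6] [-50.8 -30. ]
[0.6085 0.099  0.2387] [-4.  -1.  15.7]
```

That is the stop: the tips are at z = 0.220, as expected for angle 0, and the force rises sharply without any motion. Next I retract, check the arm is down, and go above the eye.

```bash
python3 - <<'E'
from workcell import bot,get_obs,vision
import numpy as np,cv2
E=np.array([.4974,.3367])
bot.servo_line([.6083,.0989,.36],velocity=.15)
a=(np.pi/2+.596)/2
bot.reach([*E,.26],[np.cos(a),np.sin(a),0,0])
o=get_obs();print(o["time_s"],o["position"].round(4),o["wrist_force"].round(1))
T=[]
for n,(x,y,w,h) in(("scene",(160,60,250,240)),("top",(145,130,220,130))):
    im=vision.read_camera(n)["frame"][:,:,::-1]
    a=cv2.convertScaleAbs(cv2.resize(im[y:y+h,x:x+w],None,fx=1.7,fy=1.7,interpolation=cv2.INTER_CUBIC),alpha=1.4,beta=20)
    T.append(cv2.copyMakeBorder(a,0,408-a.shape[0],0,0,cv2.BORDER_CONSTANT))
cv2.imwrite("pics/eye.png",np.hstack(T))
E
```

```text
12.5917 [0.4982 0.3362 0.2604] [ 0.1 -0.7 -0.5]
```

View pics/eye.png

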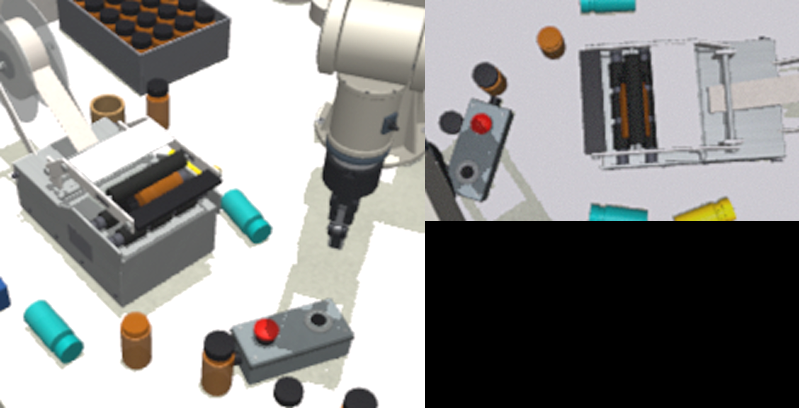

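The press arm stays down: in the top view the plate is at (592,100), outboard of the rollers, and in the scene view the roller is on the jar. The scene view has the fingertips at (337,240). The model predicts column 333 for tips directly over the eye at (318,318), so they are in the right place. I descend, dwell and retreat.

```bash
python3 - <<'E'
from workcell import bot,get_obs
bot.servo_line([.4974,.3367,.116],velocity=.1)
o=get_obs();print(o["time_s"],o["position"].round(4),o["wrist_force"].round(1))
bot.dwell(2.4)
o=get_obs();print(o["time_s"],o["position"].round(4),o["wrist_force"].round(1))
bot.servo_line([.4974,.3367,.32],velocity=.15)
bot.goto_joints([1.248,0.353,1.5,0,1.155,0]) if False else bot.servo_line([.38,.42,.38],velocity=.2)
bot.dwell(.5)
o=get_obs();print(o["time_s"],o["position"].round(4),o["joint_vel"].round(3))
from workcell import vision
import cv2
im=vision.read_camera("scene")["frame"][:,:,::-1]
cv2.imwrite("pics/end.png",cv2.convertScaleAbs(cv2.resize(im[90:290,150:400],None,fx=3,fy=3,interpolation=cv2.INTER_CUBIC),alpha=1.3,beta=10))
E
```

```text
14.2833 [0.4978 0.337  0.1167] [-0.4  0.5  0.1]
16.6833 [0.4974 0.3367 0.116 ] [-0.2  0.4  0.9]
19.625 [0.3802 0.4199 0.3799] [ 0.004 -0.001 -0.001 -0.    -0.001  0.001]
```

View pics/end.png

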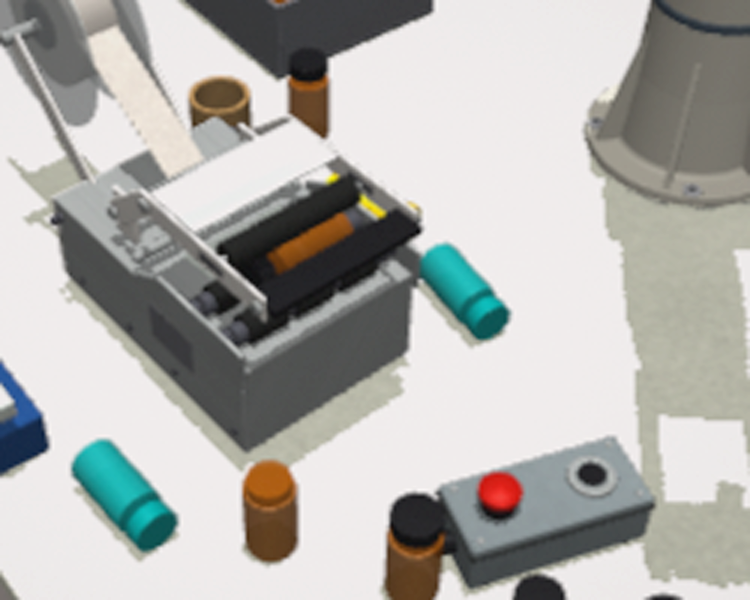

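The arm is down with its roller (290,215) on the jar (310,240). The control box and bystanders have not moved, and the hand is clear.

```bash
python3 -c "
from workcell import hand_in
print(hand_in())"
```

```text
the job is handed in; nothing more can be done
None
```

I pushed the press arm down to its stop with its roller on the jar, held the fingertips over the start eye for 2.4 s without touching the box, took the hand well away, and handed the job in at about 20 s; no verdict was returned.

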